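# Prop open a soldering station's guard flap and turn up the heat knob

### The job

Take the aluminium stay bar out of its wooden block and use it to prop open the sprung amber guard flap of the soldering station (the bar's red cross pin reaches under the flap's orange tab): stand the bar fully home in the blue socket under the flap, and let go so that the flap leans on it. Then turn the black knob under the flap clockwise all the way to its end stop and leave the flap propped. Be gentle: never press the bar hard against the station or the flap (feel it slowly into the socket and home; 5 N or so is plenty) and do not push the other things on the bench about.

Things in the scene. Friction and masses are not known exactly. Their poses are not given: they have to be found in the camera images.
- console: Grey soldering station fixed to the bench, 150 deep (its x) x 220 wide (its y) x 107 high; origin at the centre of its underside, x points from its front to its back (front face at x=-75), z up. Inner deck at z=63 with the blue socket and black knob under the closed flap; 7 mm cheeks along both sides (y=-110 and 110) and a back wall rise to about 105
- cover (a joint): Amber see-through guard flap with an orange tab, angle in rad: 0 shut (level), grows as it opens upward, stops at 1.8 (upright is 1.57). Weight and spring close it from any angle with about 0.1 Nm, so it falls shut unless held. Propped, it leans on the far end of the bar's cross pin, upright or nearly so (about 1.5)
- cover_hinge (a point): Point on the flap's hinge line (which runs along the station's y), at station x=65, y=0, z=109. The flap is a plate 4 thick, centred on this line, 216 wide, reaching 125 from it towards the front when shut
- cover_tab (a point): Middle of the outer edge of the orange tab's underside; at station x=-100, y=60, z=107 when the flap is shut. The tab is 40 wide (y=40..80), 4 thick, continues the flap to 165 from the hinge line, and so overhangs the station's front face by 25 with free space below
- prop: Aluminium stay bar, loose, about 140 g: upright square bar 18 x 18 x 175 high, foot chamfered (last 4 mm is 14 x 14), red top. Origin at the centre of its foot, z up. A red round cross pin passes through it along its own x. Grip it from above on its two y faces, near the top. It stands with 2 mm play each side in its wooden block, foot 10 above the bench; draw it up 45 to clear
- prop_foot (a point): Centre of the bar's foot
- prop_pin (a point): Centre of the bar's red cross pin, on the bar's axis, 70 above the foot: diameter 10, round ends 39 either side of the bar's axis, along the bar's x; both ends are alike
- stand: Dark wooden block 70 x 70 x 50 high, fixed, with a square hole 40 deep in which the bar stands at first; origin at the centre of its underside
- socket (a point): Centre of the mouth of the blue socket, at station x=24, y=60, z=95 (41 in front of the hinge line, in line with the tab). Square hole 20 x 20 along the station's x and y, chamfer 1.5, 32 deep, hard floor; outside 44 x 44. The bar goes in with its pin along the station's x; the flap then pushes the pin's end frontward, 1 to 4 N, so the bar binds and must be pushed home
- knob (a joint): Black bar knob, angle in rad, grows clockwise seen from above; end stop at 1.4 (turned to the stop means over 1.34); starts anywhere from 0 to 0.5. Stays where it is left (friction 0.05 Nm)
- knob_grip (a point): Point on the knob's axis at the height to grip, at station x=-35, y=-30, z=93. The knob is a bar 44 long, 14 wide, 28 high (station z=75 to 103); its length lies along the station's x turned by (0.7 - joint) about z: grip it across its 14 mm. Below it is a round foot of radius 14, top at z=73
- flux: Bystander: amber jar with black lid, 52 across, 85 high
- spool: Bystander: solder spool, 60 across, 40 high
- shard_green: Bystander: green glass piece, 75 x 30 x 5
- shard_blue: Bystander: blue glass piece, 60 x 45 x 5
- shard_amber: Bystander: amber glass piece, 50 x 40 x 5
- pliers: Bystander: pliers with red grips, about 200 long, lying
- mug: Bystander: white cup, 76 across, 90 high
- cutter: Bystander: brass-handled tool, lying
Mind the look-alikes: they are no part of the job. There is more than one size of the prop; the one meant has the size given above.

How it is judged:
By the outcome, as a careful person would: the job done as asked, in the order asked, and still so for the second after the job is handed in, with the robot touching nothing.
It also fails if it takes over 72 s, if anything falls off the work surface, if the arm or the gripper's body presses on something with over 40 N, if the wrist force passes 120 N, or if a joint passes its speed limit or range.

### The arm

A 6-joint arm with a two-finger parallel gripper is mounted at the origin on the work surface. World frame = base frame: x ahead of the robot, y to its left, z up, the work surface at z = 0. Lengths are in mm, angles in rad, forces in N, time in s.
With the tool pointing down it reaches from about 300 to 950 mm from the base axis. Payload 3.1 kg.
Tool frame: the origin (TCP) lies between the finger pads; the fingertips stand 17 mm ahead of it and the grasp point (between the pads) lies 2 mm behind it; z points along the fingers, y is the line along which they close (so a half turn about z gives the same grasp; the last joint's range is limited). The gripper opens to 85 mm and grips with 20 to 120 N. Pads are 22 mm wide; open, the fingers measure 114 mm over their backs; the gripper's body (76 mm by 85 mm) begins 54 mm behind the grasp point. The pads swing forward as they close: fully open they stand 13 mm farther back than shut.
Start: joints at [-1.313, 0.308, 1.634, -0, 1.2, -0.07], TCP at [201.199, -591.736, 248.272] pointing down, gripper open.
Joint ranges: [-3.06, 3.06], [-0.79, 1.96], [0.05, 2.63], [-1.19, 4.34], [0.05, 2.64], [-2.94, 2.94]. Speed limits (rad/s): [2.79, 2.79, 3.14, 3.14, 3.14, 3.14].

### API

Orientations are given as a unit quaternion [w, x, y, z].
In Python, from cell import status, read_camera, get_calibration, hand_in, nets gives the robot as it stands.
- The arm moves only by the tool drive_tool, never from a script. Its argument "moves" is a list of rows, each an object of numbers: "tx", "ty", "tz": the shift along the world's x, y, z in mm; "ax", "ay", "az": the turn, a rotation vector about the world's x, y, z in rad. In form: [{"tx": .., "ty": .., "tz": .., "ax": .., "ay": .., "az": ..}, ...]. A call has 1 to 12 rows; each row shifts and turns the commanded pose from where the row before left it; what a row does not reach is not made up. A row lasts 1/8 s, in which the tool goes at most 62.5 mm and 10.7 degrees, less where a joint would pass 70% of its speed; a pose out of reach is approached as far as the arm can. A call with a gripper value outside its range is refused whole. "hand" is the closure, from -1 (fully open) to 1 (shut), set as the call begins (left out, the last holds). The fingers move at their own pace and stop on an object; the grip force is fixed at half the most. Time passes only in rows, so rows that do not move let the fingers close. It gives the time, the measured TCP pose, the force, the opening and the grip force at its end, in the units of the state.
- status.get_obs(): the state, without advancing time (a new reading comes with each control period).
- read_camera(name): name is "scene" or "top" or "wrist"; returns the picture (400x640x3 uint8, red, green, blue); there is no depth.
- get_calibration(name): a dict with "intrinsics" (3x3 intrinsics, pixels), "rvec" (rotation vector, rad) and "tvec" (3), from world to camera coordinates, as OpenCV has them; the wrist camera has in their place "hand_eye" (4x4, takes a point from camera to tool coordinates, whose origin is the TCP and whose axes are the flange's). Camera axes: x right, y down, z forward; pixel columns grow to the right and rows downward; lengths in mm; the calibration is good to about 2 mm. The wrist camera is an equidistant fisheye: a pixel r from the principal point sees the ray r / f radians off the axis. A picture is of the moment at which its call begins: read the wrist's pose just before it. get_calibration takes no time and is no camera call.
- hand_in(): hands the job in; it is judged then, once.
Trained networks look in the newest picture that a camera, given by its name, has taken for a name from the list of things; names that differ only in an ending like _2 or _b are one class to them, and where a whole thing is asked for, a point or a joint stands for the part that bears it (a point fixed in the world has none). Each returns a list of dicts, best first, with "score" (0 to 1); they miss things now and then, are a little off and sometimes report something else, mostly with a low value. They report only what shows in the picture. A call takes as long as a camera call. They do not tell look-alikes from the thing itself.
- nets.silhouettes(target, camera): "pixels" (400x640 bool, what is visible of it) and "position" ([column, row] in pixels, amid what is visible of it).
The state is a dict: "t": time; "q": joint angles; "joint_velocities": joint speeds; "tau": joint torques, N m; "eef_pos": TCP position; "tool_rot": TCP orientation; "force": force on the tool from outside, world axes, zero at the start; "moment": the same for the moment, N m; "grip_width": opening from 0.0 (shut) to 1.0 (fully open); "finger_force": force on a finger pad.
Only numpy, scipy, OpenCV 4.12 (cv2) and the standard library are available. Lean on these libraries where they do the work, as an engineer would, in place of code of your own. Each camera call takes 0.05 s, during which the arm holds its last target. There are 200 camera calls.

## Working session

There is one attempt and no reset: what is moved stays moved. The work goes in short steps, Python scripts to look and compute and a tool call to move; the robot and the scene stay as the last step left them, time stands still between calls to the robot, and variables do not carry over. Pictures are saved under pics/ and viewed, at most 10 in all, crops included, and the job is handed in when it is done.

Besides the shell and the picture viewer there is one more tool, called after "Call:" in YAML: its name, and indented under it one key for each argument. drive_tool: Moves the arm, as the interface text tells. Its arguments: {"type":"object","properties":{"moves":{"type":"array","items":{"type":"object","properties":{"tx":{"type":"number"},"ty":{"type":"number"},"tz":{"type":"number"},"ax":{"type":"number"},"ay":{"type":"number"},"az":{"type":"number"}}}},"hand":{"type":"number"}},"required":["moves"]}

```bash
mkdir -p pics; ls; python3 - <<'E'
from cell import status, read_camera, get_calibration, nets
import cv2, numpy as np
for n in("scene","top"):
    im=read_camera(n); cv2.imwrite(f"pics/{n}0.png",im[:,:,::-1])
    c=get_calibration(n); R=cv2.Rodrigues(np.array(c['rvec'],float))[0]; print(n,c['intrinsics'],(-R.T@np.array(c['tvec'],float).ravel()).round(), R[2].round(2))
    for t in("console","prop","stand","knob","socket","cover"):
        try: print(t,[(round(float(d['score']),2),np.round(d['position']).tolist(),int(d['pixels'].sum())) for d in nets.silhouettes(t,n)])
        except Exception as e: print(t,e)
print(get_calibration("wrist")); print(status.get_obs())
E
```

```text
pics
scene [[492.86617621   0.         314.87331588]
 [  0.         492.86617621 197.73597909]
 [  0.           0.           1.        ]] [1548.  236. 1357.] [-0.62 -0.14 -0.77]
console [(0.75, [394.0, 217.0], 416), (0.66, [293.0, 218.0], 3742)]
prop [(0.92, [440.0, 168.0], 622), (0.72, [397.0, 196.0], 216), (0.69, [390.0, 236.0], 80)]
stand [(0.59, [394.0, 216.0], 445), (0.53, [388.0, 266.0], 694)]
knob [(0.7, [423.0, 254.0], 352)]
socket [(0.72, [172.0, 215.0], 409), (0.7, [290.0, 218.0], 3729)]
cover [(0.9, [293.0, 210.0], 2055), (0.43, [438.0, 212.0], 219)]
top [[418.35976405   0.         315.66577753]
 [  0.         418.35976405 198.77718905]
 [  0.           0.           1.        ]] [ 355.   14. 1250.] [ 0.17  0.02 -0.98]
console [(0.83, [347.0, 184.0], 4460), (0.33, [372.0, 252.0], 329)]
prop [(0.93, [181.0, 287.0], 473), (0.6, [231.0, 186.0], 62), (0.48, [227.0, 224.0], 209), (0.37, [374.0, 255.0], 309)]
stand [(0.7, [235.0, 226.0], 433), (0.36, [371.0, 253.0], 315), (0.26, [343.0, 181.0], 3600), (0.21, [430.0, 229.0], 371)]
knob [(0.63, [345.0, 184.0], 4556), (0.6, [342.0, 
[... 656 characters left out ...]
: array([-1.31270024e+00,  3.08067918e-01,  1.63378234e+00,  5.39065149e-08,
        1.19972458e+00, -6.97060609e-02]), 'joint_velocities': array([-1.17166206e-03, -2.11737725e-03, -1.11479926e-05, -7.28138825e-04,
        3.86275816e-05,  9.14844099e-05]), 'tau': array([ 1.62236527e-03, -4.15121877e+01, -2.77005601e+01, -9.23358755e-06,
        8.16857664e-04, -7.72359414e-06]), 'eef_pos': array([ 201.1999424 , -591.73963514,  248.30045221]), 'tool_rot': array([8.86355951e-06, 9.86598263e-01, 1.63168220e-01, 8.62611899e-07]), 'force': array([-0.45093081,  1.39654996,  0.10256855]), 'moment': array([ 0.05465824, -0.02111887, -0.00520757]), 'finger_force': 0.0, 'grip_width': 0.99992634764944}
```

```bash
python3 - <<'E'
import cv2
a=cv2.imread("pics/scene0.png")[100:330,130:500]; cv2.imwrite("pics/s1.png",cv2.resize(a,None,fx=2.15,fy=2.15,interpolation=cv2.INTER_CUBIC))
a=cv2.imread("pics/top0.png")[100:330,140:510]; cv2.imwrite("pics/t1.png",cv2.resize(a,None,fx=2.15,fy=2.15,interpolation=cv2.INTER_CUBIC))
E
```

```text
(no output)
```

View pics/s1.png

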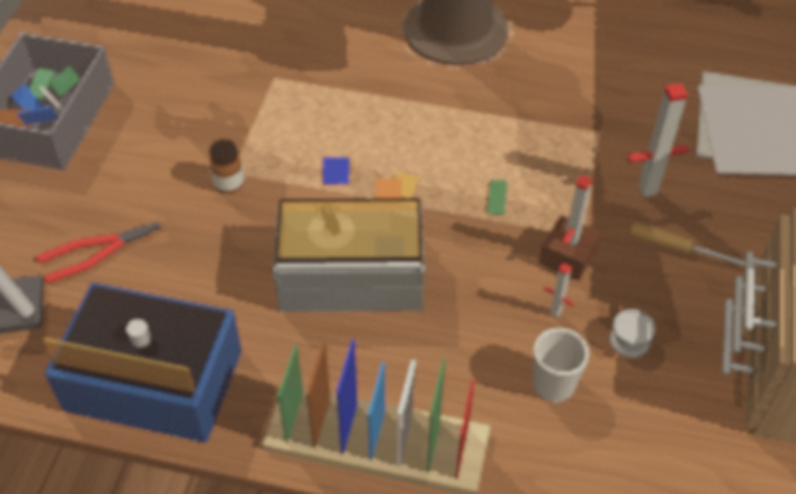

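View pics/t1.png

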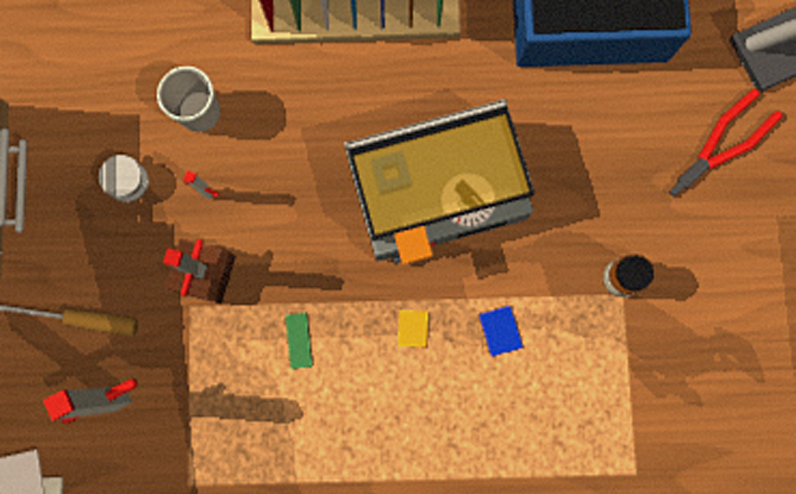

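The crops show the station at top crop (440,180), with its orange tab at (413,245), front towards the robot. There are three bars: the big one at scene (440,168), which stands free and is too large; the one in the dark block at scene (397,196) / top (225,222); and the small one at scene (390,236), also free. The bar in the wooden block fits the description. I'll measure it next and check its height.

```bash
cat > h.py <<'E'
import numpy as np, cv2
from scipy.spatial.transform import Rotation as Ro
from scipy.optimize import least_squares
from cell import status, read_camera, get_calibration, nets
def ray(n,uv):
    c=get_calibration(n);R=cv2.Rodrigues(np.array(c['rvec'],float))[0];t=np.array(c['tvec'],float).ravel()
    d=R.T@np.linalg.inv(c['intrinsics'])@np.array([*uv,1.]);return -R.T@t,d/np.linalg.norm(d)
def atz(n,uv,z):
    o,d=ray(n,uv);return o+d*(z-o[2])/d[2]
def tri(u1,u2):
    o1,d1=ray("scene",u1);o2,d2=ray("top",u2)
    s=np.linalg.lstsq(np.c_[d1,-d2],o2-o1,rcond=None)[0];a,b=o1+s[0]*d1,o2+s[1]*d2
    return (a+b)/2,np.linalg.norm(a-b)
def proj(n,P):
    c=get_calibration(n);return cv2.projectPoints(np.array(P,float),np.array(c['rvec'],float),np.array(c['tvec'],float),np.array(c['intrinsics']),None)[0][:,0]
def projw(P,o):
    c=get_calibration("wrist");H=np.array(c['hand_eye']);w,x,y,z=o['tool_rot']
    T=np.eye(4);T[:3,:3]=Ro.from_quat([x,y,z,w]).as_matrix();T[:3,3]=o['eef_pos'];T=T@H
    p=(np.array(P,float)-T[:3,3])@T[:3,:3];K=c['intrinsics']
    th=np.arctan2(np.hypot(p[:,0],p[:,1]),p[:,2]);ph=np.arctan2(p[:,1],p[:,0])
    return np.c_[K[0,2]+K[0,0]*th*np.cos(ph),K[1,2]+K[1,1]*th*np.sin(ph)]
def place(p,L):
    L=np.array(L,float);c,s=np.cos(p[2]),np.sin(p[2])
    return np.c_[p[0]+c*L[:,0]-s*L[:,1],p[1]+s*L[:,0]+c*L[:,1],L[:,2]]
E
python3 - <<'E'
from h import *
T=lambda x,y:(x/2.15+140,y/2.15+100)
S=lambda x,y:(x/2.15+130,y/2.15+100)
print("prop top in stand",tri(S(584,182),T(173,258)))
print("big",tri(S(676,92),T(58,406)),"small",tri(S(565,270),T(190,177)))
print("pin ends top z80",atz("top",T(197,243),80),atz("top",T(187,293),80))
L=[[-60,108,111],[-60,-108,111],[-100,80,111],[-100,40,111],[75,110,105],[75,-110,105]]
tp=[T(373,236),T(531,193),T(400,262),T(433,255),T(347,145),T(505,104)]
sp=[S(420,200),S(280,200),None,None,S(423,262),S(275,265)]
def f(p,r=0):
    W=place(p,L);a=(proj("top",W)-tp);i=[0,1,4,5];b=(proj("scene",W[i])-[sp[k] for k in i])
    if r: print(a.round(1).tolist(),b.round(1).tolist())
    return np.r_[a.ravel(),b.ravel()]
r=least_squares(f,[450,0,0],loss='soft_l1');f(r.x,1);print(r.x)
print(place(r.x,[[24,60,95],[-35,-30,93],[-100,60,107]]))
for n,c in(("mug",T(187,95)),("flux",T(630,273)),("jar",T(122,178))): print(n,atz(n if 0 else "top",c,80))
print("shards",[atz("top",c,5).round() for c in(T(299,340),T(413,328),T(501,330))])
E
```

```text
prop top in stand (array([494.10210917, 280.62692723, 181.70849595]), np.float64(3.222010326328991))
big (array([325.10357156, 394.50469878, 230.51421941]), np.float64(1.4385888993598335)) small (array([608.19616146, 276.35369286, 113.91804707]), np.float64(2.604305644276902))
pin ends top z80 [526.67025953 272.69156562  80.        ] [461.11390155 285.24516545  80.        ]
[[-0.8, 1.7], [1.1, 1.2], [0.3, 0.9], [-0.9, 0.3], [-1.8, -1.2], [-0.3, -2.3]] [[-0.3, -1.2], [-0.8, -0.9], [-0.1, 4.2], [-1.5, 3.2]]
[603.78346858 -48.61109032   6.52207752]
[[612.90429872  15.36398652  95.        ]
 [576.87623735 -86.04103699  93.        ]
 [492.42581159 -13.97769271 107.        ]]
mug [730.0072636  288.04287056  80.        ]
flux [ 470.806629   -291.68633618   80.        ]
jar [617.43282775 374.16397065  80.        ]
shards [array([399., 147.,   5.]), array([411., -10.,   5.]), array([ 405., -130.,    5.])]
```

Triangulated heights: bar in block 182 (185 expected), big bar 230 and small bar 114. So the bar in the block is the one meant. I'll fly over it with the wrist camera on the robot's side.

Call:
drive_tool:
  moves:
    - {"tx": 18.3, "ty": 54.5, "tz": 6, "az": 0.164}
    - {"tx": 18.3, "ty": 54.5, "tz": 6, "az": 0.164}
    - {"tx": 18.3, "ty": 54.5, "tz": 6, "az": 0.164}
    - {"tx": 18.3, "ty": 54.5, "tz": 6, "az": 0.164}
    - {"tx": 18.3, "ty": 54.5, "tz": 6, "az": 0.164}
    - {"tx": 18.3, "ty": 54.5, "tz": 6, "az": 0.164}
    - {"tx": 18.3, "ty": 54.5, "tz": 6, "az": 0.164}
    - {"tx": 18.3, "ty": 54.5, "tz": 6, "az": 0.164}
    - {"tx": 18.3, "ty": 54.5, "tz": 4, "az": 0.164}
    - {"tx": 18.3, "ty": 54.5, "az": 0.164}
    - {"tx": 18.3, "ty": 54.5, "az": 0.164}
    - {"tx": 18.3, "ty": 54.5, "az": 0.164}
  hand: -1

```text
invalid input at $.moves[0]: expected keys tx, ty, tz, ax, ay, az
```

Call:
drive_tool:
  moves:
    - {"tx": 18.3, "ty": 54.5, "az": 0.164}
    - {"tx": 18.3, "ty": 54.5, "az": 0.164}
    - {"tx": 18.3, "ty": 54.5, "az": 0.164}
    - {"tx": 18.3, "ty": 54.5, "az": 0.164}
    - {}
    - {}

```text
invalid input at $.moves[0]: expected keys tx, ty, tz, ax, ay, az
```

```bash
python3 - <<'E'
from h import *
o=status.get_obs();im=read_camera("wrist");print(o['t'],o['eef_pos'],o['tool_rot'],o['q'].round(2))
np.save("o1.npy",o,allow_pickle=True);cv2.imwrite("pics/w1f.png",im[:,:,::-1])
print(projw([[494,280,185],[527,273,80],[461,285,80]],o))
cv2.imwrite("pics/w1.png",cv2.resize(im[:,:,::-1],(800,500)))
E
```

```text
0.7 [ 201.1999424  -591.73963514  248.30045221] [8.86355951e-06 9.86598263e-01 1.63168220e-01 8.62611899e-07] [-1.31  0.31  1.63  0.    1.2  -0.07]
[[-66.30070931 -69.26182407]
 [-25.03794384 -72.95358024]
 [-39.0126255  -44.83489837]]
```

View pics/w1.png

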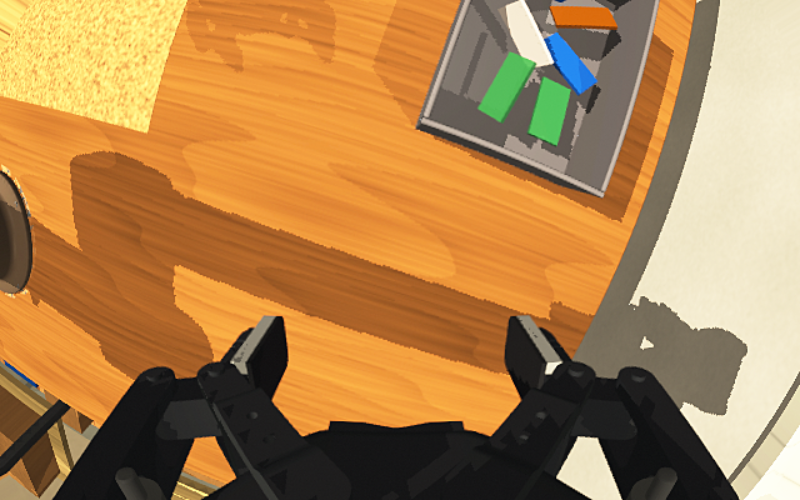

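The wrist view still shows the start place (a tray, no bar), because the call was refused: every row needs all six keys.

Call:
drive_tool:
  moves:
    - {"tx": 18.3, "ty": 54.5, "tz": 6, "ax": 0, "ay": 0, "az": 0.164}
    - {"tx": 18.3, "ty": 54.5, "tz": 6, "ax": 0, "ay": 0, "az": 0.164}
    - {"tx": 18.3, "ty": 54.5, "tz": 6, "ax": 0, "ay": 0, "az": 0.164}
    - {"tx": 18.3, "ty": 54.5, "tz": 6, "ax": 0, "ay": 0, "az": 0.164}
    - {"tx": 18.3, "ty": 54.5, "tz": 6, "ax": 0, "ay": 0, "az": 0.164}
    - {"tx": 18.3, "ty": 54.5, "tz": 6, "ax": 0, "ay": 0, "az": 0.164}
    - {"tx": 18.3, "ty": 54.5, "tz": 6, "ax": 0, "ay": 0, "az": 0.164}
    - {"tx": 18.3, "ty": 54.5, "tz": 6, "ax": 0, "ay": 0, "az": 0.164}
    - {"tx": 18.3, "ty": 54.5, "tz": 4, "ax": 0, "ay": 0, "az": 0.164}
    - {"tx": 18.3, "ty": 54.5, "tz": 0, "ax": 0, "ay": 0, "az": 0.164}
    - {"tx": 18.3, "ty": 54.5, "tz": 0, "ax": 0, "ay": 0, "az": 0.164}
    - {"tx": 18.3, "ty": 54.5, "tz": 0, "ax": 0, "ay": 0, "az": 0.164}
  hand: -1

```text
t: 2.25
eef_pos: [421.3, 64.2, 300.9]
tool_rot: [0.001, 0.408, 0.913, 0.0]
force: [0.9, -0.5, -0.5]
grip_width: 1.001
finger_force: 0.0
```

Call:
drive_tool:
  moves:
    - {"tx": 18.3, "ty": 54.5, "tz": 0, "ax": 0, "ay": 0, "az": 0.164}
    - {"tx": 18.3, "ty": 54.5, "tz": 0, "ax": 0, "ay": 0, "az": 0.164}
    - {"tx": 18.3, "ty": 54.5, "tz": 0, "ax": 0, "ay": 0, "az": 0.164}
    - {"tx": 18.3, "ty": 54.5, "tz": 0, "ax": 0, "ay": 0, "az": 0.164}
    - {"tx": 0, "ty": 0, "tz": 0, "ax": 0, "ay": 0, "az": 0}
    - {"tx": 0, "ty": 0, "tz": 0, "ax": 0, "ay": 0, "az": 0}

```text
t: 3.0
eef_pos: [493.5, 280.0, 299.8]
tool_rot: [-0.001, 0.095, 0.995, -0.001]
force: [-0.1, -0.2, -0.3]
grip_width: 1.0
finger_force: 0.0
```

```bash
python3 - <<'E'
from h import *
o=status.get_obs();im=read_camera("wrist");print(o['t'],o['eef_pos'],o['tool_rot'],o['q'].round(2))
np.save("o1.npy",o,allow_pickle=True);cv2.imwrite("pics/w2f.png",im[:,:,::-1])
print(projw([[494,280,185],[527,273,80],[461,285,80]],o))
cv2.imwrite("pics/w2.png",cv2.resize(im[:,:,::-1],(800,500)))
E
```

```text
3.0 [493.52697497 279.97284572 299.81159357] [-5.07234756e-04  9.47923142e-02  9.95496746e-01 -6.23725345e-04] [ 0.44  0.15  1.72 -0.    1.27 -0.94]
[[317.06953167 205.75747674]
 [316.38843697 208.04715214]
 [315.81132244 150.4541096 ]]
```

View pics/w2.png

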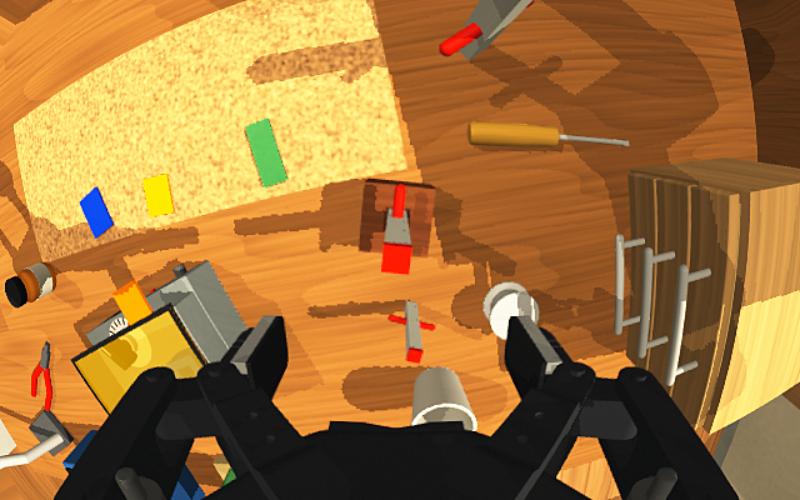

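Top of the bar in the block is at wrist view (397,259), i.e. pixel (318,207), 1–2 px from my prediction; its pin shows at (400,200). It is the mid-size bar, with the small one at (413,330) and the big one at (490,25) standing free. Now its yaw.

```bash
python3 - <<'E'
from h import *
o=np.load("o1.npy",allow_pickle=True).item()
im=cv2.imread("pics/w2f.png").astype(int);b,g,r=im[...,0],im[...,1],im[...,2]
m=((r>110)&(g<60)&(b<60)).astype(np.uint8);m[:,:280]=0;m[:,360:]=0;m[:140]=0;m[230:]=0
n,l,s,c=cv2.connectedComponentsWithStats(m)
for i in range(1,n):
    if s[i,4]<20: continue
    cn=cv2.findContours((l==i).astype(np.uint8),0,2)[0][0];R=cv2.minAreaRect(cn);print(s[i],c[i],cv2.boxPoints(R).round(1).tolist(),R)
    if c[i][1]>190: top=cv2.boxPoints(R); tc=c[i]
    else: pc=c[i]; print(cv2.fitLine(cn,2,0,.01,.01).ravel())
L=[[9,9,185],[-9,9,185],[-9,-9,185],[9,-9,185]]
def f(p):
    P=projw(place(p,L),o); P=P[np.argsort(np.arctan2(*(P-P.mean(0)).T))];Q=top[np.argsort(np.arctan2(*(top-top.mean(0)).T))]
    return (P-Q).ravel()
for y0 in(-.3,-.15,0,.1):
    q=least_squares(f,[494,280,y0]);print(q.x,q.cost)
for yaw in(-.3,-.25,-.2,-.15,-.1):print(yaw,projw(place([494,280,yaw],[[-39,0,80],[-9,0,80],[0,0,185]]),o).round(1).tolist())
E
```

```text
[314 147  11  27 225] [318.82222222 160.28888889] [[312.8999938964844, 172.8000030517578], [316.0, 146.39999389648438], [324.70001220703125, 147.39999389648438], [321.6000061035156, 173.8000030517578]] ((318.7832336425781, 160.09214782714844), (8.704672813415527, 26.522960662841797), 6.709836483001709)
[ 1.6862063e-01 -9.8568100e-01  3.1896295e+02  1.5803703e+02]
[292 158   8   5  30] [295.43333333 159.73333333] [[292.0, 158.0], [299.0, 158.0], [299.0, 162.0], [292.0, 162.0]] ((295.5, 160.0), (4.0, 7.0), 90.0)
[9.9926019e-01 3.8458332e-02 2.9579999e+02 1.5989999e+02]
[305 194  25  25 527] [316.64895636 206.15180266] [[304.1000061035156, 216.89999389648438], [306.3999938964844, 193.5], [329.29998779296875, 195.8000030517578], [327.0, 219.1999969482422]] ((316.7128601074219, 206.3712921142578), (22.985361099243164, 23.482877731323242), 5.710592269897461)
[ 4.94523709e+02  2.79606328e+02 -2.88909113e-01] 2.6699963271174867
[ 4.94523709e+02  2.79606328e+02 -2.88909075e-01] 2.6699963271104625
[ 4.94523709e+02  2.79606328e+02 -2.88909201e-01] 2.6699963271396494
[ 4.94523709e+02  2.79606328e+02 -2.88909197e-01] 2.6699963271385236
-0.3 [[320.8, 145.7], [317.9, 171.9], [317.1, 205.8]]
-0.25 [[319.1, 145.5], [317.5, 171.9], [317.1, 205.8]]
-0.2 [[317.4, 145.4], [317.1, 171.9], [317.1, 205.8]]
-0.15 [[315.6, 145.5], [316.7, 171.9], [317.1, 205.8]]
-0.1 [[313.9, 145.6], [316.3, 171.9], [317.1, 205.8]]
```

Call:
drive_tool:
  moves:
    - {"tx": 1, "ty": 0, "tz": -44, "ax": 0, "ay": 0, "az": -0.05}
    - {"tx": 0, "ty": 0, "tz": -44, "ax": 0, "ay": 0, "az": -0.05}
    - {"tx": 0, "ty": 0, "tz": -44, "ax": 0, "ay": 0, "az": 0}
    - {"tx": 0, "ty": 0, "tz": 0, "ax": 0, "ay": 0, "az": 0}

```text
t: 3.55
eef_pos: [491.7, 277.2, 164.8]
tool_rot: [-0.004, 0.146, 0.989, -0.003]
force: [-0.1, 0.3, -0.9]
grip_width: 1.003
finger_force: 0.0
```

Call:
drive_tool:
  moves:
    - {"tx": 0, "ty": 0, "tz": 0, "ax": 0, "ay": 0, "az": 0}
    - {"tx": 0, "ty": 0, "tz": 0, "ax": 0, "ay": 0, "az": 0}
    - {"tx": 0, "ty": 0, "tz": 0, "ax": 0, "ay": 0, "az": 0}
    - {"tx": 0, "ty": 0, "tz": 0, "ax": 0, "ay": 0, "az": 0}
    - {"tx": 0, "ty": 0, "tz": 0, "ax": 0, "ay": 0, "az": 0}
    - {"tx": 0, "ty": 0, "tz": 0, "ax": 0, "ay": 0, "az": 0}
    - {"tx": 0, "ty": 0, "tz": 0, "ax": 0, "ay": 0, "az": 0}
    - {"tx": 0, "ty": 0, "tz": 0, "ax": 0, "ay": 0, "az": 0}
  hand: 1

```text
t: 4.55
eef_pos: [495.9, 280.6, 169.7]
tool_rot: [0.001, 0.144, 0.99, 0.0]
force: [-0.5, -0.2, 5.8]
grip_width: 0.2
finger_force: 59.3
```

Gripped: opening 17 mm, as the bar's 18. Next I draw it up slowly, then go to a place from which the wrist camera sees the station's front.

Call:
drive_tool:
  moves:
    - {"tx": 0, "ty": 0, "tz": 8, "ax": 0, "ay": 0, "az": 0}
    - {"tx": 0, "ty": 0, "tz": 14, "ax": 0, "ay": 0, "az": 0}
    - {"tx": 0, "ty": 0, "tz": 20, "ax": 0, "ay": 0, "az": 0}
    - {"tx": 0, "ty": 0, "tz": 25, "ax": 0, "ay": 0, "az": 0}
    - {"tx": 0, "ty": 0, "tz": 35, "ax": 0, "ay": 0, "az": 0}
    - {"tx": 0, "ty": 0, "tz": 35, "ax": 0, "ay": 0, "az": 0}
    - {"tx": -10, "ty": -36, "tz": 0, "ax": 0, "ay": 0, "az": 0.088}
    - {"tx": -10, "ty": -36, "tz": 0, "ax": 0, "ay": 0, "az": 0.088}
    - {"tx": -10, "ty": -36, "tz": 0, "ax": 0, "ay": 0, "az": 0.088}
    - {"tx": -10, "ty": -36, "tz": 0, "ax": 0, "ay": 0, "az": 0.088}
    - {"tx": -10, "ty": -36, "tz": 0, "ax": 0, "ay": 0, "az": 0.088}
    - {"tx": -10, "ty": -36, "tz": 0, "ax": 0, "ay": 0, "az": 0.088}

```text
t: 6.05
eef_pos: [434.3, 63.3, 305.8]
tool_rot: [0.0, -0.12, 0.993, 0.0]
force: [-0.1, -0.1, -0.7]
grip_width: 0.201
finger_force: 59.0
```

Call:
drive_tool:
  moves:
    - {"tx": 0, "ty": 0, "tz": 0, "ax": 0, "ay": 0, "az": 0}
    - {"tx": 0, "ty": 0, "tz": 0, "ax": 0, "ay": 0, "az": 0}

```text
t: 6.3
eef_pos: [435.2, 64.6, 305.7]
tool_rot: [0.001, -0.118, 0.993, 0.0]
force: [-1.2, 0.5, -1.6]
grip_width: 0.203
finger_force: 59.2
```

```bash
python3 - <<'E'
from h import *
o=status.get_obs();im=read_camera("wrist");print(o['t'],o['eef_pos'],o['tool_rot'],o['q'].round(2),o['force'])
np.save("o2.npy",o,allow_pickle=True);cv2.imwrite("pics/w3f.png",im[:,:,::-1])
L=[[-60,108,111],[-60,-108,111],[-100,80,111],[-100,40,111],[-75,110,105],[-75,110,0],[75,110,105]]
print((projw(place([603.8,-48.6,.239],L),o)*1.25).round(1).tolist())
cv2.imwrite("pics/w3.png",cv2.resize(im[:,:,::-1],(800,500),interpolation=cv2.INTER_CUBIC))
E
```

```text
6.3 [435.16876942  64.62084717 305.7381872 ] [ 5.11838321e-04 -1.18254696e-01  9.92983093e-01  3.76921459e-04] [ 0.05 -0.12  1.98  0.    1.28 -1.76] [-1.19142173  0.5364598  -1.618616  ]
[[349.8, 312.6], [150.3, 305.3], [316.7, 271.0], [273.8, 270.8], [352.0, 295.0], [361.5, 261.1], [359.1, 421.5]]
```

View pics/w3.png

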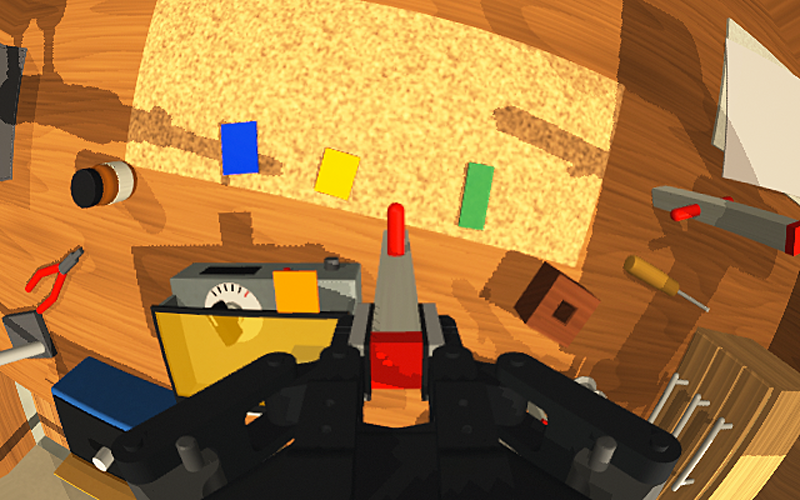

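The bar is held upright, with its front pin end at (396,205) and the red top at (396,350). The tab edge at (274–318,271) and flap corner (152,306) agree with the predicted points to 1–2 px, so the station pose holds. I'll check how the bar sits in the grip and work out the path.

```bash
python3 - <<'E'
from h import *
o=np.load("o2.npy",allow_pickle=True).item()
im=cv2.imread("pics/w3f.png").astype(int);b,g,r=im[...,0],im[...,1],im[...,2]
m=((r>110)&(g<60)&(b<60)).astype(np.uint8);m[:,:280]=0;m[:,360:]=0;m[:140]=0
n,l,s,c=cv2.connectedComponentsWithStats(m)
for i in range(1,n):
    if s[i,4]>40: print(s[i],c[i].round(1))
x,y,z=o['eef_pos']
for dz in (-3,0,3):print(dz,projw(place([x,y,.237],[[-39,0,z-89.7+dz],[-9,0,z-89.7+dz],[-9,9,z+15.3+dz],[-9,-9,z+15.3+dz],[9,9,z+15.3+dz],[9,-9,z+15.3+dz]]),o).round(1).tolist())
m=((r>220)&(g>120)&(g<180)&(b<70)).astype(np.uint8);m[:, :210]=0;m[:,260:]=0;m[:205]=0;m[255:]=0
cn=max(cv2.findContours(m,0,2)[0],key=cv2.contourArea);print(cv2.boxPoints(cv2.minAreaRect(cn)).tolist())
print(projw(place([603.8,-48.6,.239],[[-100,80,111],[-100,40,111],[-60,80,111],[-60,40,111]]),o).round(1).tolist())
# path: r, theta -> bar axis station x, pin z
for r_,th in[(150,.0),(148,.25),(146,.5),(143,.75),(138,1.0),(132,1.25),(122,1.45),(105,1.57)]:
    px=65-r_*np.cos(th)-7*np.sin(th);pz=109+r_*np.sin(th)-7*np.cos(th)   # pin end sphere centre
    ax=px-34; w=place([603.8,-48.6,.239],[[ax,60,pz+89.7]])[0]; print(th,round(ax,1),round(pz,1),"foot",round(pz-70,1),w.round(1))
print(place([603.8,-48.6,.239],[[-130,60,0],[24,60,0]]))
E
```

```text
[310 162  14  43 534] [316.1 183.7]
[ 296  265   42   46 1861] [316.8 287.7]
-3 [[316.7, 161.1], [316.7, 201.8], [338.9, 271.1], [295.3, 271.1], [337.6, 306.5], [296.5, 306.5]]
0 [[316.7, 161.7], [316.7, 202.9], [339.4, 274.6], [294.9, 274.6], [338.0, 310.4], [296.2, 310.4]]
3 [[316.8, 162.3], [316.7, 204.0], [339.9, 278.3], [294.4, 278.3], [338.4, 314.5], [295.8, 314.5]]
[[218.0, 217.0], [254.0, 217.0], [254.0, 249.0], [218.0, 249.0]]
[[253.3, 216.8], [219.1, 216.6], [255.8, 249.8], [222.7, 249.0]]
0.0 -119.0 102.0 foot 32.0 [474.  -18.5 191.7]
0.25 -114.1 138.8 foot 68.8 [478.7 -17.3 228.5]
0.5 -100.5 172.9 foot 102.9 [492.  -14.1 262.6]
0.75 -78.4 201.4 foot 131.4 [513.4  -8.9 291.1]
1.0 -49.5 221.3 foot 151.3 [541.5  -2.  311. ]
1.25 -17.3 232.1 foot 162.1 [572.8   5.6 321.8]
1.45 9.3 229.3 foot 159.3 [598.7  11.9 319. ]
1.57 23.9 214.0 foot 144.0 [612.8  15.4 303.7]
[[463.29135488 -21.08054056   0.        ]
 [612.91393442  15.37605958   0.        ]]
```

Call:
drive_tool:
  moves:
    - {"tx": 9.2, "ty": -44, "tz": 0, "ax": 0, "ay": 0, "az": 0}
    - {"tx": 9.2, "ty": -44, "tz": 0, "ax": 0, "ay": 0, "az": 0}
    - {"tx": 0, "ty": 0, "tz": -42, "ax": 0, "ay": 0, "az": 0}
    - {"tx": 0, "ty": 0, "tz": -42, "ax": 0, "ay": 0, "az": 0}
    - {"tx": 0, "ty": 0, "tz": -42, "ax": 0, "ay": 0, "az": 0}
    - {"tx": 0, "ty": 0, "tz": 0, "ax": 0, "ay": 0, "az": 0}
    - {"tx": 0, "ty": 0, "tz": 0, "ax": 0, "ay": 0, "az": 0}
    - {"tx": 6.8, "ty": 1.7, "tz": 0, "ax": 0, "ay": 0, "az": 0}
    - {"tx": 6.8, "ty": 1.7, "tz": 0, "ax": 0, "ay": 0, "az": 0}
    - {"tx": 6.8, "ty": 1.6, "tz": 0, "ax": 0, "ay": 0, "az": 0}
    - {"tx": 0, "ty": 0, "tz": 0, "ax": 0, "ay": 0, "az": 0}

```text
t: 7.72
eef_pos: [474.8, -18.7, 179.7]
tool_rot: [0.001, -0.119, 0.993, -0.0]
force: [-1.0, -1.0, -1.5]
grip_width: 0.199
finger_force: 59.8
```

Call:
drive_tool:
  moves:
    - {"tx": 0.5, "ty": 0.2, "tz": 6, "ax": 0, "ay": 0, "az": 0}
    - {"tx": 0.5, "ty": 0.2, "tz": 6, "ax": 0, "ay": 0, "az": 0}
    - {"tx": 0.8, "ty": 0.2, "tz": 9, "ax": 0, "ay": 0, "az": 0}
    - {"tx": 0.8, "ty": 0.2, "tz": 9, "ax": 0, "ay": 0, "az": 0}
    - {"tx": 0.8, "ty": 0.2, "tz": 9, "ax": 0, "ay": 0, "az": 0}
    - {"tx": 0.8, "ty": 0.2, "tz": 10, "ax": 0, "ay": 0, "az": 0}
    - {"tx": 4.4, "ty": 1.1, "tz": 11.4, "ax": 0, "ay": 0, "az": 0}
    - {"tx": 4.4, "ty": 1.1, "tz": 11.4, "ax": 0, "ay": 0, "az": 0}
    - {"tx": 4.4, "ty": 1.1, "tz": 11.4, "ax": 0, "ay": 0, "az": 0}
    - {"tx": 0, "ty": 0, "tz": 0, "ax": 0, "ay": 0, "az": 0}

```text
t: 8.98
eef_pos: [492.7, -14.3, 264.0]
tool_rot: [0.002, -0.119, 0.993, -0.0]
force: [-0.5, -0.3, -1.8]
grip_width: 0.199
finger_force: 59.9
```

```bash
python3 - <<'E'
from h import *
o=status.get_obs();print(o['eef_pos'],o['force'],o['moment'])
ims=[read_camera(n) for n in("scene","top")]
a=ims[0][170:270,220:360];b=ims[1][120:250,280:420]
cv2.imwrite("pics/l1.png",np.hstack([cv2.resize(x,(400,370),interpolation=cv2.INTER_CUBIC) for x in(a,b)])[:,:,::-1])
E
```

```text
[492.69671934 -14.28190777 263.97761691] [-0.52600493 -0.32325466 -1.82579445] [ 0.00650659  0.00666882 -0.06466561]
```

View pics/l1.png

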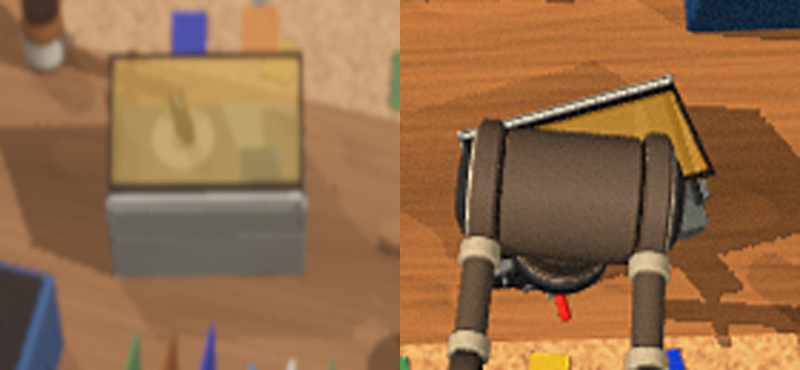

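The scene crop shows the flap raised: its front edge has gone from row 193 to about 185, with the tab at crop (258,30). The force is small, so I continue along the arc.

Call:
drive_tool:
  moves:
    - {"tx": 6.9, "ty": 1.8, "tz": 9, "ax": 0, "ay": 0, "az": 0}
    - {"tx": 6.9, "ty": 1.8, "tz": 9, "ax": 0, "ay": 0, "az": 0}
    - {"tx": 6.9, "ty": 1.8, "tz": 9, "ax": 0, "ay": 0, "az": 0}
    - {"tx": 9.4, "ty": 2.3, "tz": 6.7, "ax": 0, "ay": 0, "az": 0}
    - {"tx": 9.4, "ty": 2.3, "tz": 6.7, "ax": 0, "ay": 0, "az": 0}
    - {"tx": 9.4, "ty": 2.3, "tz": 6.7, "ax": 0, "ay": 0, "az": 0}
    - {"tx": 10.4, "ty": 2.5, "tz": 3.6, "ax": 0, "ay": 0, "az": 0}
    - {"tx": 10.4, "ty": 2.5, "tz": 3.6, "ax": 0, "ay": 0, "az": 0}
    - {"tx": 10.4, "ty": 2.5, "tz": 3.6, "ax": 0, "ay": 0, "az": 0}
    - {"tx": 0, "ty": 0, "tz": 0, "ax": 0, "ay": 0, "az": 0}

```text
t: 10.32
eef_pos: [572.3, 5.7, 320.6]
tool_rot: [0.0, -0.119, 0.993, -0.0]
force: [-0.1, 0.1, -2.1]
grip_width: 0.198
finger_force: 59.9
```

```bash
python3 - <<'E'
from h import *
o=status.get_obs();print(o['eef_pos'],o['force'],o['moment'])
ims=[read_camera(n) for n in("scene","wrist")]
np.save("o3.npy",o,allow_pickle=True);cv2.imwrite("pics/w4f.png",ims[1][:,:,::-1])
a=ims[0][100:280,200:380];b=ims[1][130:400,120:500]
cv2.imwrite("pics/l2.png",np.hstack([cv2.resize(a,(360,360),interpolation=cv2.INTER_CUBIC),cv2.resize(b,(440,360))])[:,:,::-1])
E
```

```text
[572.29864386   5.7322346  320.62069502] [-0.0501826   0.11780954 -2.06182631] [-0.09570897  0.17004833  0.02151984]
```

View pics/l2.png

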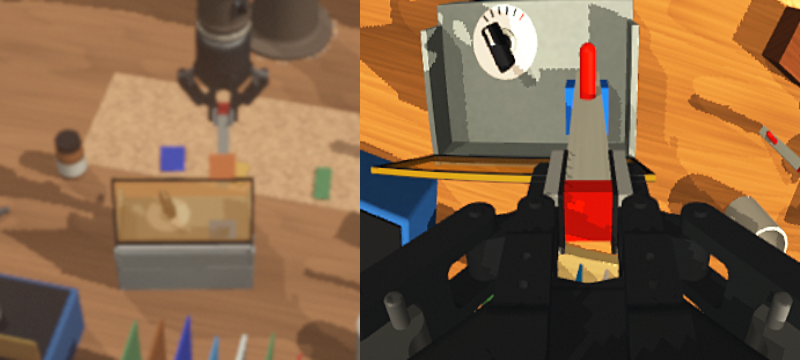

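The flap is open to about 1.25, edge-on in the wrist view at row 170 of the crop. The blue socket shows below the bar at (587,105) and the black knob at (497,47). I'll check the socket and knob against the model in this picture.

```bash
python3 - <<'E'
from h import *
o=np.load("o3.npy",allow_pickle=True).item()
im=cv2.imread("pics/w4f.png").astype(int);b,g,r=im[...,0],im[...,1],im[...,2]
m=((b>r+50)&(b>g+25)).astype(np.uint8);m[:, :270]=0;m[:,360:]=0;m[:180]=0;m[240:]=0
ys,xs=np.nonzero(m);
for y in range(ys.min(),ys.max()+1,4):
    q=xs[ys==y]; print(y,q.min(),q.max(),end=" | ")
p=[603.8,-48.6,.239]
print("\nouter",projw(place(p,[[24+a,60+c,95] for a in(-22,22) for c in(-22,22)]),o).round(1).tolist())
print("base",projw(place(p,[[24+a,60+c,63] for a in(-22,22) for c in(-22,22)]),o).round(1).tolist())
k=((r<60)&(g<60)&(b<60)).astype(np.uint8);k[:, :205]=0;k[:,275:]=0;k[:140]=0;k[195:]=0
cn=max(cv2.findContours(k,0,2)[0],key=cv2.contourArea);R=cv2.minAreaRect(cn);print(R,cv2.boxPoints(R).tolist())
for j in(0,.1,.2,.3,.4,.5):
    a=.7-j;ca,sa=np.cos(a),np.sin(a)
    print(j,projw(place(p,[[-35+ca*u-sa*v,-30+sa*u+ca*v,103] for u,v in((-22,-7),(-22,7),(22,7),(22,-7))]),o).round(1).tolist())
E
```

```text
190 299 333 | 194 298 333 | 198 297 334 | 202 297 334 | 206 297 334 | 210 298 334 | 214 298 334 | 218 297 334 | 222 298 334 | 226 298 334 | 230 298 334 | 
outer [[297.7, 194.5], [335.3, 194.5], [298.4, 229.6], [334.6, 229.6]]
base [[299.2, 188.2], [333.8, 188.2], [299.7, 220.9], [333.3, 220.9]]
((240.66973876953125, 164.10092163085938), (36.7088737487793, 18.693078994750977), 61.69924545288086) [[223.73855590820312, 152.37156677246094], [240.197265625, 143.50917053222656], [257.6009216308594, 175.8302764892578], [241.1422119140625, 184.6926727294922]]
0 [[221.0, 154.9], [229.4, 146.8], [254.7, 175.4], [246.0, 183.2]]
0.1 [[222.0, 153.3], [231.2, 146.1], [253.7, 177.0], [244.2, 183.9]]
0.2 [[223.1, 151.7], [233.1, 145.5], [252.4, 178.6], [242.4, 184.4]]
0.3 [[224.4, 150.3], [235.0, 145.2], [251.1, 179.9], [240.5, 184.7]]
0.4 [[225.9, 149.0], [237.0, 145.0], [249.6, 181.1], [238.6, 184.8]]
0.5 [[227.5, 147.9], [238.9, 145.1], [248.0, 182.2], [236.7, 184.7]]
```

Call:
drive_tool:
  moves:
    - {"tx": 8.8, "ty": 2.1, "tz": -0.5, "ax": 0, "ay": 0, "az": 0}
    - {"tx": 8.8, "ty": 2.1, "tz": -0.5, "ax": 0, "ay": 0, "az": 0}
    - {"tx": 8.8, "ty": 2.1, "tz": -0.5, "ax": 0, "ay": 0, "az": 0}
    - {"tx": 7.1, "ty": 1.7, "tz": -7.6, "ax": 0, "ay": 0, "az": 0}
    - {"tx": 7.1, "ty": 1.7, "tz": -7.6, "ax": 0, "ay": 0, "az": 0}
    - {"tx": 0, "ty": 0, "tz": -13, "ax": 0, "ay": 0, "az": 0}
    - {"tx": 0, "ty": 0, "tz": -13, "ax": 0, "ay": 0, "az": 0}
    - {"tx": 0, "ty": 0, "tz": -12, "ax": 0, "ay": 0, "az": 0}
    - {"tx": 0, "ty": 0, "tz": 0, "ax": 0, "ay": 0, "az": 0}
    - {"tx": 0, "ty": 0, "tz": 0, "ax": 0, "ay": 0, "az": 0}

```text
t: 11.68
eef_pos: [611.5, 15.2, 265.3]
tool_rot: [-0.001, -0.119, 0.993, 0.0]
force: [-1.9, -0.2, -1.8]
grip_width: 0.199
finger_force: 59.7
```

```bash
python3 - <<'E'
from h import *
o=status.get_obs();print(o['eef_pos'],o['force'],o['moment'],o['tool_rot'])
print(place([603.8,-48.6,.239],[[24,60,0]]))
im=read_camera("wrist");b=im[100:400,150:480]
cv2.imwrite("pics/l3.png",cv2.resize(b,(660,600),interpolation=cv2.INTER_CUBIC)[:,:,::-1])
E
```

```text
[611.48426522  15.22562681 265.30045539] [-1.90631996 -0.2196748  -1.78372105] [-0.1314295   0.40001269 -0.02271687] [-5.60503938e-04 -1.18806774e-01  9.92917233e-01  7.14475513e-05]
[[612.91393442  15.37605958   0.        ]]
```

View pics/l3.png

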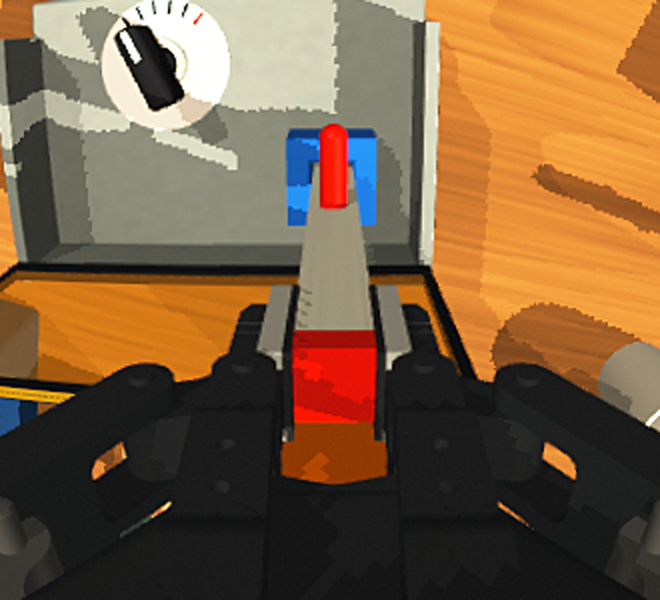

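The bar stands upright over the blue socket: socket at view (287–376,128–225), bar and pin at x≈334, centred. The flap leans on the pin. Next I feel it down.

Call:
drive_tool:
  moves:
    - {"tx": 1.3, "ty": 0.3, "tz": -2, "ax": 0, "ay": 0, "az": 0}
    - {"tx": 0, "ty": 0, "tz": -2, "ax": 0, "ay": 0, "az": 0}
    - {"tx": 0, "ty": 0, "tz": -2, "ax": 0, "ay": 0, "az": 0}
    - {"tx": 0, "ty": 0, "tz": -2, "ax": 0, "ay": 0, "az": 0}
    - {"tx": 0, "ty": 0, "tz": -2, "ax": 0, "ay": 0, "az": 0}
    - {"tx": 0, "ty": 0, "tz": 0, "ax": 0, "ay": 0, "az": 0}

```text
t: 12.48
eef_pos: [612.9, 15.5, 255.2]
tool_rot: [-0.001, -0.119, 0.993, 0.0]
force: [-2.2, -0.7, -2.3]
grip_width: 0.199
finger_force: 60.0
```

Call:
drive_tool:
  moves:
    - {"tx": 0, "ty": 0, "tz": -1, "ax": 0, "ay": 0, "az": 0}
    - {"tx": 0, "ty": 0, "tz": -1, "ax": 0, "ay": 0, "az": 0}
    - {"tx": 0, "ty": 0, "tz": 0, "ax": 0, "ay": 0, "az": 0}

```text
t: 12.85
eef_pos: [613.2, 15.6, 253.6]
tool_rot: [-0.0, -0.119, 0.993, -0.0]
force: [-1.4, -0.6, -0.7]
grip_width: 0.203
finger_force: 60.0
```

Call:
drive_tool:
  moves:
    - {"tx": 0, "ty": 0, "tz": -1, "ax": 0, "ay": 0, "az": 0}
    - {"tx": 0, "ty": 0, "tz": -1, "ax": 0, "ay": 0, "az": 0}
    - {"tx": 0, "ty": 0, "tz": -1, "ax": 0, "ay": 0, "az": 0}

```text
t: 13.22
eef_pos: [613.2, 15.6, 250.6]
tool_rot: [0.0, -0.119, 0.993, -0.0]
force: [-1.1, -0.4, -0.1]
grip_width: 0.197
finger_force: 60.0
```

Call:
drive_tool:
  moves:
    - {"tx": 0, "ty": 0, "tz": -1, "ax": 0, "ay": 0, "az": 0}
    - {"tx": 0, "ty": 0, "tz": -1, "ax": 0, "ay": 0, "az": 0}
    - {"tx": 0, "ty": 0, "tz": -1, "ax": 0, "ay": 0, "az": 0}

```text
t: 13.6
eef_pos: [613.2, 15.6, 247.6]
tool_rot: [-0.0, -0.119, 0.993, -0.0]
force: [-2.3, -0.0, -0.7]
grip_width: 0.196
finger_force: 60.0
```

Foot is 7 mm inside the mouth with no contact force. On down towards the floor (home at TCP z ≈ 222.7).

Call:
drive_tool:
  moves:
    - {"tx": 0, "ty": 0, "tz": -1.5, "ax": 0, "ay": 0, "az": 0}
    - {"tx": 0, "ty": 0, "tz": -1.5, "ax": 0, "ay": 0, "az": 0}
    - {"tx": 0, "ty": 0, "tz": -1.5, "ax": 0, "ay": 0, "az": 0}
    - {"tx": 0, "ty": 0, "tz": -1.5, "ax": 0, "ay": 0, "az": 0}

```text
t: 14.1
eef_pos: [613.1, 15.5, 241.5]
tool_rot: [-0.0, -0.119, 0.993, -0.0]
force: [-2.7, -0.9, -0.2]
grip_width: 0.201
finger_force: 60.0
```

Call:
drive_tool:
  moves:
    - {"tx": 0, "ty": 0, "tz": -1.5, "ax": 0, "ay": 0, "az": 0}
    - {"tx": 0, "ty": 0, "tz": -1.5, "ax": 0, "ay": 0, "az": 0}
    - {"tx": 0, "ty": 0, "tz": -1.5, "ax": 0, "ay": 0, "az": 0}
    - {"tx": 0, "ty": 0, "tz": -1.5, "ax": 0, "ay": 0, "az": 0}

```text
t: 14.6
eef_pos: [613.1, 15.5, 235.6]
tool_rot: [-0.0, -0.119, 0.993, -0.0]
force: [-2.8, -1.0, -0.2]
grip_width: 0.2
finger_force: 60.0
```

Call:
drive_tool:
  moves:
    - {"tx": 0, "ty": 0, "tz": -1.5, "ax": 0, "ay": 0, "az": 0}
    - {"tx": 0, "ty": 0, "tz": -1.5, "ax": 0, "ay": 0, "az": 0}
    - {"tx": 0, "ty": 0, "tz": -1.5, "ax": 0, "ay": 0, "az": 0}
    - {"tx": 0, "ty": 0, "tz": -1.5, "ax": 0, "ay": 0, "az": 0}

```text
t: 15.1
eef_pos: [613.1, 15.5, 229.5]
tool_rot: [-0.0, -0.119, 0.993, -0.0]
force: [-2.6, -0.1, -0.2]
grip_width: 0.201
finger_force: 60.0
```

Call:
drive_tool:
  moves:
    - {"tx": 0, "ty": 0, "tz": -1, "ax": 0, "ay": 0, "az": 0}
    - {"tx": 0, "ty": 0, "tz": -1, "ax": 0, "ay": 0, "az": 0}
    - {"tx": 0, "ty": 0, "tz": -1, "ax": 0, "ay": 0, "az": 0}

```text
t: 15.48
eef_pos: [613.1, 15.5, 226.6]
tool_rot: [-0.0, -0.119, 0.993, -0.0]
force: [-4.0, -1.0, 0.4]
grip_width: 0.199
finger_force: 60.0
```

Call:
drive_tool:
  moves:
    - {"tx": 0, "ty": 0, "tz": -0.7, "ax": 0, "ay": 0, "az": 0}
    - {"tx": 0, "ty": 0, "tz": -0.7, "ax": 0, "ay": 0, "az": 0}

```text
t: 15.72
eef_pos: [613.1, 15.5, 225.2]
tool_rot: [-0.0, -0.119, 0.993, -0.0]
force: [-4.4, -1.6, 0.9]
grip_width: 0.201
finger_force: 60.0
```

Call:
drive_tool:
  moves:
    - {"tx": 0, "ty": 0, "tz": -0.5, "ax": 0, "ay": 0, "az": 0}
    - {"tx": 0, "ty": 0, "tz": -0.5, "ax": 0, "ay": 0, "az": 0}

```text
t: 15.98
eef_pos: [613.1, 15.5, 224.3]
tool_rot: [-0.0, -0.119, 0.993, -0.0]
force: [-4.3, -1.3, 0.9]
grip_width: 0.197
finger_force: 60.1
```

Call:
drive_tool:
  moves:
    - {"tx": 0, "ty": 0, "tz": -0.4, "ax": 0, "ay": 0, "az": 0}
    - {"tx": 0, "ty": 0, "tz": -0.4, "ax": 0, "ay": 0, "az": 0}

```text
t: 16.23
eef_pos: [613.1, 15.5, 223.4]
tool_rot: [-0.0, -0.119, 0.993, -0.0]
force: [-3.9, -1.5, -0.2]
grip_width: 0.204
finger_force: 60.1
```

Call:
drive_tool:
  moves:
    - {"tx": 0, "ty": 0, "tz": -0.3, "ax": 0, "ay": 0, "az": 0}
    - {"tx": 0, "ty": 0, "tz": -0.3, "ax": 0, "ay": 0, "az": 0}

```text
t: 16.48
eef_pos: [613.1, 15.5, 222.8]
tool_rot: [-0.0, -0.119, 0.993, -0.0]
force: [-3.3, -0.7, -0.6]
grip_width: 0.2
finger_force: 60.1
```

Call:
drive_tool:
  moves:
    - {"tx": 0, "ty": 0, "tz": -0.3, "ax": 0, "ay": 0, "az": 0}
    - {"tx": 0, "ty": 0, "tz": -0.3, "ax": 0, "ay": 0, "az": 0}

```text
t: 16.73
eef_pos: [613.3, 15.6, 222.8]
tool_rot: [0.0, -0.119, 0.993, -0.0]
force: [-4.6, -1.2, 3.3]
grip_width: 0.199
finger_force: 60.5
```

Call:
drive_tool:
  moves:
    - {"tx": 0, "ty": 0, "tz": -0.3, "ax": 0, "ay": 0, "az": 0}
    - {"tx": 0, "ty": 0, "tz": -0.3, "ax": 0, "ay": 0, "az": 0}

```text
t: 16.98
eef_pos: [613.4, 15.6, 222.8]
tool_rot: [0.0, -0.119, 0.993, -0.0]
force: [-5.1, -1.0, 5.9]
grip_width: 0.2
finger_force: 61.0
```

Floor felt at TCP z 222.8 (expected 222.7): the bar is home. Letting go.

Call:
drive_tool:
  moves:
    - {"tx": 0, "ty": 0, "tz": 0, "ax": 0, "ay": 0, "az": 0}
    - {"tx": 0, "ty": 0, "tz": 0, "ax": 0, "ay": 0, "az": 0}
    - {"tx": 0, "ty": 0, "tz": 0, "ax": 0, "ay": 0, "az": 0}
    - {"tx": 0, "ty": 0, "tz": 0, "ax": 0, "ay": 0, "az": 0}
    - {"tx": 0, "ty": 0, "tz": 0, "ax": 0, "ay": 0, "az": 0}
    - {"tx": 0, "ty": 0, "tz": 0, "ax": 0, "ay": 0, "az": 0}
  hand: -0.2

```text
t: 17.73
eef_pos: [613.3, 15.6, 221.6]
tool_rot: [0.0, -0.119, 0.993, 0.0]
force: [-0.8, -0.1, -0.2]
grip_width: 0.601
finger_force: 0.0
```

Call:
drive_tool:
  moves:
    - {"tx": 0, "ty": 0, "tz": 10, "ax": 0, "ay": 0, "az": 0}
    - {"tx": 0, "ty": 0, "tz": 20, "ax": 0, "ay": 0, "az": 0}
    - {"tx": 0, "ty": 0, "tz": 30, "ax": 0, "ay": 0, "az": 0}
    - {"tx": 0, "ty": 0, "tz": 30, "ax": 0, "ay": 0, "az": 0}
    - {"tx": -20, "ty": -40, "tz": 0, "ax": 0, "ay": 0, "az": 0.1}
    - {"tx": -20, "ty": -40, "tz": 0, "ax": 0, "ay": 0, "az": 0.1}
    - {"tx": 0, "ty": -10, "tz": 0, "ax": 0, "ay": 0, "az": 0.1}
    - {"tx": 0, "ty": -10, "tz": 0, "ax": 0, "ay": 0, "az": 0.15}
    - {"tx": 0, "ty": 0, "tz": 0, "ax": 0, "ay": 0, "az": 0}
    - {"tx": 0, "ty": 0, "tz": 0, "ax": 0, "ay": 0, "az": 0}

```text
t: 18.98
eef_pos: [573.5, -84.2, 312.7]
tool_rot: [0.001, -0.336, 0.942, -0.0]
force: [-0.3, 0.0, 0.5]
grip_width: 0.6
finger_force: 0.0
```

```bash
python3 - <<'E'
from h import *
o=status.get_obs();im=read_camera("wrist");print(o['t'],o['eef_pos'],o['tool_rot'],o['force'],o['q'].round(2))
np.save("o4.npy",o,allow_pickle=True);cv2.imwrite("pics/w5f.png",im[:,:,::-1])
p=[603.8,-48.6,.239]
print(projw(place(p,[[24,60,238],[-35,-30,103]]),o).round(1).tolist())
for j in(0,.1,.2,.3,.4,.5):
    a=.7-j;ca,sa=np.cos(a),np.sin(a)
    print(j,(projw(place(p,[[-35+ca*u-sa*v,-30+sa*u+ca*v,103] for u,v in((-22,-7),(-22,7),(22,7),(22,-7))]),o)*1.25).round(1).tolist())
cv2.imwrite("pics/w5.png",cv2.resize(im[:,:,::-1],(800,500),interpolation=cv2.INTER_CUBIC))
E
```

```text
18.975 [573.53958138 -84.1809765  312.71334727] [ 6.78048893e-04 -3.36391620e-01  9.41721912e-01 -2.40665800e-04] [-0.2511404   0.04971996  0.49683306] [-0.22  0.17  1.68  0.    1.3  -2.48]
[[379.9, 327.7], [313.6, 182.0]]
0 [[378.0, 205.7], [393.5, 201.7], [405.8, 248.8], [390.7, 252.6]]
0.1 [[380.3, 204.4], [396.1, 202.0], [403.5, 250.1], [388.1, 252.3]]
0.2 [[382.7, 203.4], [398.7, 202.6], [401.2, 251.0], [385.6, 251.8]]
0.3 [[385.2, 202.6], [401.2, 203.3], [398.7, 251.8], [383.2, 251.1]]
0.4 [[387.8, 202.0], [403.6, 204.4], [396.2, 252.3], [380.8, 250.1]]
0.5 [[390.4, 201.8], [405.9, 205.6], [393.6, 252.6], [378.5, 248.9]]
```

View pics/w5.png

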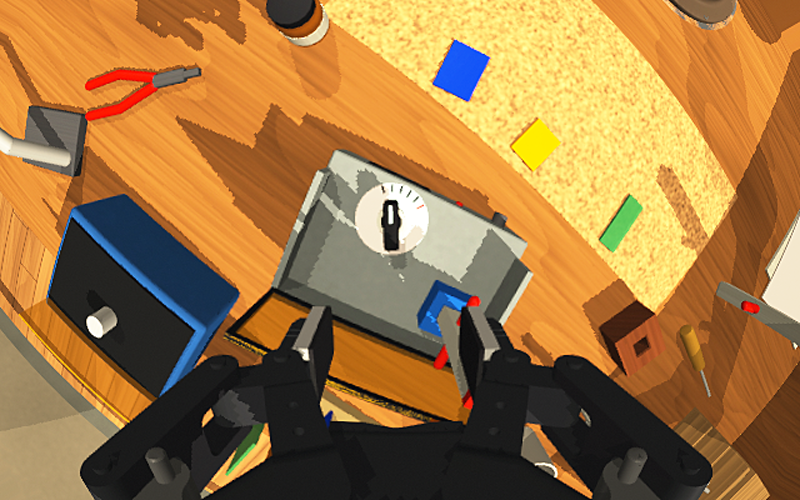

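Bar stands in the socket at (440,320) with the flap upright behind it. The knob is at (391,225), its length upright in the picture, so joint ≈ 0.25, in line with the tool. Going down to grip it.

Call:
drive_tool:
  moves:
    - {"tx": 3.4, "ty": -1.8, "tz": -35, "ax": 0, "ay": 0, "az": 0}
    - {"tx": 0, "ty": 0, "tz": -40, "ax": 0, "ay": 0, "az": 0}
    - {"tx": 0, "ty": 0, "tz": -40, "ax": 0, "ay": 0, "az": 0}
    - {"tx": 0, "ty": 0, "tz": -40, "ax": 0, "ay": 0, "az": 0}
    - {"tx": 0, "ty": 0, "tz": -30, "ax": 0, "ay": 0, "az": 0}
    - {"tx": 0, "ty": 0, "tz": -20, "ax": 0, "ay": 0, "az": 0}
    - {"tx": 0, "ty": 0, "tz": -12, "ax": 0, "ay": 0, "az": 0}
    - {"tx": 0, "ty": 0, "tz": 0, "ax": 0, "ay": 0, "az": 0}
    - {"tx": 0, "ty": 0, "tz": 0, "ax": 0, "ay": 0, "az": 0}

```text
t: 20.15
eef_pos: [577.7, -86.4, 95.9]
tool_rot: [0.001, -0.337, 0.941, -0.001]
force: [-1.0, -0.0, 0.0]
grip_width: 0.598
finger_force: 0.0
```

Call:
drive_tool:
  moves:
    - {"tx": 0, "ty": 0, "tz": 0, "ax": 0, "ay": 0, "az": 0}
    - {"tx": 0, "ty": 0, "tz": 0, "ax": 0, "ay": 0, "az": 0}
    - {"tx": 0, "ty": 0, "tz": 0, "ax": 0, "ay": 0, "az": 0}
    - {"tx": 0, "ty": 0, "tz": 0, "ax": 0, "ay": 0, "az": 0}
    - {"tx": 0, "ty": 0, "tz": 0, "ax": 0, "ay": 0, "az": 0}
    - {"tx": 0, "ty": 0, "tz": 0, "ax": 0, "ay": 0, "az": 0}
  hand: 1

```text
t: 20.9
eef_pos: [577.7, -87.1, 95.8]
tool_rot: [0.001, -0.337, 0.941, -0.001]
force: [0.9, -3.3, 5.2]
grip_width: 0.149
finger_force: 62.4
```

```bash
python3 - <<'E'
from h import *
o=status.get_obs();print(o['eef_pos'],o['tool_rot'],o['force'],o['moment'],o['q'].round(2),2*np.arctan2(o['tool_rot'][2],o['tool_rot'][1])-np.pi)
E
```

```text
[577.67022238 -87.05004342  95.77787589] [ 8.58948463e-04 -3.37465856e-01  9.41336785e-01 -1.05632514e-03] [ 0.92345388 -3.3329599   5.24564723] [-0.50395436  0.0333206   0.02356666] [-0.22  0.42  1.83 -0.    0.89 -2.48] 0.688447719896149
```

Call:
drive_tool:
  moves:
    - {"tx": 0, "ty": 0, "tz": 0, "ax": 0, "ay": 0, "az": -0.1}
    - {"tx": 0, "ty": 0, "tz": 0, "ax": 0, "ay": 0, "az": -0.1}
    - {"tx": 0, "ty": 0, "tz": 0, "ax": 0, "ay": 0, "az": -0.1}
    - {"tx": 0, "ty": 0, "tz": 0, "ax": 0, "ay": 0, "az": -0.1}
    - {"tx": 0, "ty": 0, "tz": 0, "ax": 0, "ay": 0, "az": -0.1}
    - {"tx": 0, "ty": 0, "tz": 0, "ax": 0, "ay": 0, "az": -0.1}
    - {"tx": 0, "ty": 0, "tz": 0, "ax": 0, "ay": 0, "az": -0.1}
    - {"tx": 0, "ty": 0, "tz": 0, "ax": 0, "ay": 0, "az": -0.1}
    - {"tx": 0, "ty": 0, "tz": 0, "ax": 0, "ay": 0, "az": -0.1}
    - {"tx": 0, "ty": 0, "tz": 0, "ax": 0, "ay": 0, "az": -0.1}
    - {"tx": 0, "ty": 0, "tz": 0, "ax": 0, "ay": 0, "az": 0}

```text
t: 22.28
eef_pos: [577.7, -87.1, 95.8]
tool_rot: [0.001, 0.156, 0.988, -0.0]
force: [0.5, -3.8, 5.5]
grip_width: 0.153
finger_force: 62.5
```

```bash
python3 - <<'E'
from h import *
o=status.get_obs();print(o['eef_pos'],o['force'],o['moment'],2*np.arctan2(o['tool_rot'][2],o['tool_rot'][1])-np.pi,"target",.239+.7-1.4)
E
```

```text
[577.71046582 -87.0684757   95.79319015] [ 0.48796533 -3.84654773  5.4986724 ] [-0.54391043 -0.03036698 -0.03855224] -0.3124887391107549 target -0.46099999999999997
```

Call:
drive_tool:
  moves:
    - {"tx": 0, "ty": 0, "tz": 0, "ax": 0, "ay": 0, "az": -0.05}
    - {"tx": 0, "ty": 0, "tz": 0, "ax": 0, "ay": 0, "az": -0.05}
    - {"tx": 0, "ty": 0, "tz": 0, "ax": 0, "ay": 0, "az": -0.05}
    - {"tx": 0, "ty": 0, "tz": 0, "ax": 0, "ay": 0, "az": -0.03}
    - {"tx": 0, "ty": 0, "tz": 0, "ax": 0, "ay": 0, "az": -0.03}
    - {"tx": 0, "ty": 0, "tz": 0, "ax": 0, "ay": 0, "az": 0}

```text
t: 23.02
eef_pos: [577.7, -87.1, 95.8]
tool_rot: [0.002, 0.254, 0.967, -0.001]
force: [0.2, -2.9, 5.5]
grip_width: 0.152
finger_force: 76.0
```

```bash
python3 - <<'E'
from h import *
o=status.get_obs();print(o['eef_pos'],o['force'],o['moment'],2*np.arctan2(o['tool_rot'][2],o['tool_rot'][1])-np.pi)
E
```

```text
[577.74051624 -87.08356631  95.8307808 ] [ 0.24393003 -2.94911417  5.51330348] [-0.38926636 -0.04699397  1.713674  ] -0.513320599882177
```

Moment of 1.7 Nm about z and the yaw is past the expected value: the end stop is reached. Release and withdraw.

Call:
drive_tool:
  moves:
    - {"tx": 0, "ty": 0, "tz": 0, "ax": 0, "ay": 0, "az": 0}
    - {"tx": 0, "ty": 0, "tz": 0, "ax": 0, "ay": 0, "az": 0}
    - {"tx": 0, "ty": 0, "tz": 0, "ax": 0, "ay": 0, "az": 0}
    - {"tx": 0, "ty": 0, "tz": 0, "ax": 0, "ay": 0, "az": 0}
    - {"tx": 0, "ty": 0, "tz": 0, "ax": 0, "ay": 0, "az": 0}
  hand: -0.2

```text
t: 23.65
eef_pos: [576.5, -86.2, 94.5]
tool_rot: [-0.0, 0.258, 0.966, 0.0]
force: [0.1, 0.8, 1.0]
grip_width: 0.596
finger_force: 0.0
```

Call:
drive_tool:
  moves:
    - {"tx": 0, "ty": 0, "tz": 10, "ax": 0, "ay": 0, "az": 0}
    - {"tx": 0, "ty": 0, "tz": 25, "ax": 0, "ay": 0, "az": 0}
    - {"tx": 0, "ty": 0, "tz": 40, "ax": 0, "ay": 0, "az": 0}
    - {"tx": 0, "ty": 0, "tz": 40, "ax": 0, "ay": 0, "az": 0}
    - {"tx": 0, "ty": 0, "tz": 40, "ax": 0, "ay": 0, "az": 0}
    - {"tx": 0, "ty": 0, "tz": 40, "ax": 0, "ay": 0, "az": 0}
    - {"tx": -15, "ty": -10, "tz": 40, "ax": 0, "ay": 0, "az": 0}
    - {"tx": -20, "ty": -20, "tz": 20, "ax": 0, "ay": 0, "az": 0}
    - {"tx": 0, "ty": 0, "tz": 0, "ax": 0, "ay": 0, "az": 0}
    - {"tx": 0, "ty": 0, "tz": 0, "ax": 0, "ay": 0, "az": 0}

```text
t: 24.9
eef_pos: [541.5, -115.9, 349.4]
tool_rot: [-0.0, 0.258, 0.966, 0.0]
force: [-0.3, -0.9, -1.1]
grip_width: 0.599
finger_force: 0.0
```

```bash
python3 - <<'E'
from h import *
o=status.get_obs();im=read_camera("wrist");print(o['t'],o['eef_pos'],o['force'])
p=[603.8,-48.6,.239]
for j in(1.2,1.3,1.35,1.4):
    a=.7-j;ca,sa=np.cos(a),np.sin(a);P=projw(place(p,[[-35+ca*u,-30+sa*u,103] for u in(-22,22)]),o);d=P[1]-P[0]
    print(j,P.round(1).tolist(),np.degrees(np.arctan2(d[1],d[0])))
c=P.mean(0).round().astype(int);k=(im.max(2)<60).astype(np.uint8);w=np.zeros_like(k);w[c[1]-30:c[1]+30,c[0]-30:c[0]+30]=1
cn=max(cv2.findContours(k*w,0,2)[0],key=cv2.contourArea);print(cv2.minAreaRect(cn))
cv2.imwrite("pics/w6.png",cv2.resize(im[:,:,::-1],(800,500),interpolation=cv2.INTER_CUBIC))
E
```

```text
24.9 [ 541.46990734 -115.90561393  349.42754213] [-0.28330957 -0.89655982 -1.05290111]
1.2 [[347.5, 170.5], [355.6, 204.0]] 76.32844755437529
1.3 [[349.2, 170.1], [353.9, 204.3]] 82.20847887088019
1.35 [[350.1, 170.0], [353.0, 204.4]] 85.14093196883263
1.4 [[351.0, 170.0], [352.2, 204.5]] 88.06741148655537
((349.0, 186.5), (35.0, 14.0), 90.0)
```

View pics/w6.png

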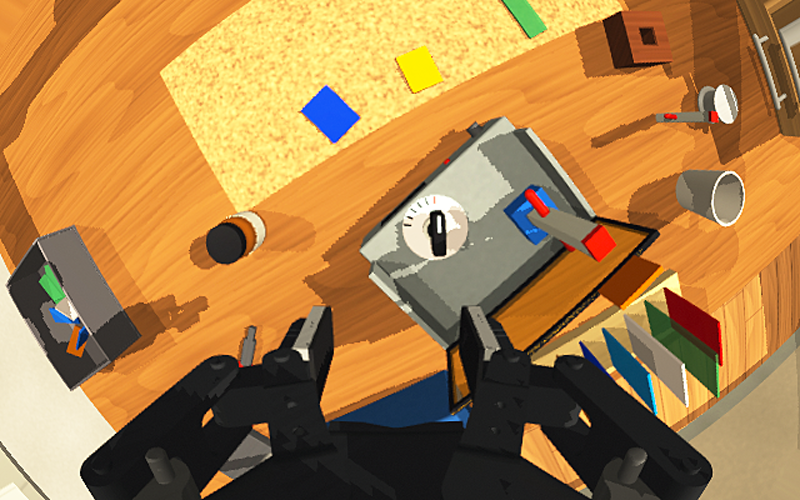

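The bar stands home in the blue socket at (540,215) with the flap upright behind it at (560,290). The knob at (437,230) measures about 90° in the picture; 88° is predicted for the end stop. Nothing touches the robot, so I'm handing in.

```bash
python3 -c "
from cell import hand_in
print(hand_in())"
```

```text
the job is handed in; nothing more can be done
None
```

The bar stands home in the socket with the flap leaning on it, the knob is turned clockwise to its end stop, and the job was handed in at about 25 s with the robot clear of everything.

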